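# Clear the glass, dim the lamp, ring the dinner bell

### The job

Move the goblet that blocks the front of the table bell onto the empty coaster, setting it down gently. Then set the lamp's dimmer lever in line with its metal mark tabs and let go of it, and last twist the bell's brass key clockwise fully to its stop, hold it there a moment and let go so that it springs back. Leave the other goblets, the salt shaker and the pepper mill where they stand.

Things in the scene. Friction and masses are not known exactly. Their poses are not given: they have to be found in the camera images.
- bell: fixed dark-wood bell stand like a lectern, 130 mm wide. Origin: centre of underside; x to its rear, z up. Front face slopes 35 deg from level, from z=30 mm at x=-101 to z=121 mm at x=+30; behind it a block 125 mm high to x=+95. A solid brass bell dome, 110 mm wide, centred at x=+28, z=185 to 245 mm, overhangs the slope. The key stands square out of the slope's middle
- key_grip (a point): centre of the brass key's grip, on its turning axis, 40 mm out from the slope. The grip is a flat bar 44 mm long (point x), 11 mm thick (point y), 28 mm high along the axis (point z, pointing out of the slope, 35 deg from vertical, leaning to the bell's -x). The frame turns with the key; at rest the bar points up the slope
- key (a joint): turn of the bell key, rad: 0 at rest, grows clockwise as seen looking at the face (that is, negative about the point's z), stop at 1.2. A spring returns it to 0 (0.17 N m at the stop)
- lamp: fixed small table lamp: wooden base 260 x 120 x 30 mm; origin: centre of underside; x from the lever end to the lamp stem. Mushroom shade 110 mm wide centred at x=+95 mm, z=155 to 238 mm. The dimmer lever swings between two dark steel discs (radius 45 mm, 44 mm wide over both); its hinge line runs along y at x=-60, z=45 mm
- lever_ball (a point): centre of the black ball (24 mm diameter) at the end of the lever, 100 mm from the hinge along the 10 mm steel rod; z axis along the lever
- lever (a joint): angle of the lever, rad: 0 leans 0.6 rad from upright to the lamp's -x, 0.6 upright, 1.2 leans 0.6 rad to +x (towards the shade). It stays where it is left
- mark_tip (a point): middle between the outer tips of the two aluminium mark tabs, 66 mm from the lever's hinge line; the tabs (9 mm wide) stand on the outer sides of the steel discs, 23 mm either side of the lever's plane. z axis along the tabs. Touching does not move them
- mark (a joint): angle of the mark tabs, rad, counted like lever: the lever is in line with the mark when both values are equal
- goblet: the goblet to be moved: empty green glass standing on the bare table right in front of the bell's slope. 165 mm tall; foot 68 mm diameter; stem 14 to 22 mm; bowl 62 mm outer diameter with straight sides from z=98 mm to the rim at 165 mm, wall 3.5 mm. Origin: centre of underside, z up. About 0.22 kg; best gripped within 25 mm of the rim
- coaster: the empty coaster: fixed dark wooden disc, 100 mm diameter, 6 mm thick. Origin: centre of underside. It lies between bell and lamp, either nearer or farther than the other, taken coaster (same size)
- goblet_b: bystander: a second goblet of the same shape standing on the other, taken coaster; origin: centre of underside
- goblet_c: bystander: a third goblet of the same shape, clear glass, standing on the bare table at the right edge; origin: centre of underside
- salt: bystander: white ceramic salt shaker, 36 mm diameter, 70 mm tall, between the two coasters; origin: centre of underside
- mill: bystander: dark wooden pepper mill, 54 mm diameter, 175 mm tall, at the left; origin: centre of underside

How it is judged:
On the way, in this order (a step that is already met when the one before it is completed fails the run):
1. the goblet stands upright on the empty coaster, centred within 15 mm, let go (horizontal distance between goblet and coaster below 0.015 m and height (world z) of goblet below 0.012 m and angle between goblet's own z axis and vertical below 0.1 rad and contact force between the fingers and goblet below 0.05 N), for 0.2 s.
2. the dimmer lever is in line with the mark tabs within 0.07 rad (4 degrees) and let go (angle between the z axis of lever_ball and the z axis of mark_tip, either way round below 0.07 rad and contact force between the fingers and lamp below 0.05 N), for 0.3 s.
3. the bell key is turned to its stop (past 1.1 of 1.2 rad) and held there 0.15 s (value of joint key above 1.1 rad), for 0.15 s.
At the end, for the whole second after the job is handed in: The goblet still stands upright on the coaster within 15 mm of its centre, at rest; the lever is in line with the mark within 0.07 rad; the key has sprung back to rest (under 0.06 rad); the robot touches nothing (all of step 1 and all of step 2 and value of joint key below 0.06 rad and linear speed of goblet below 0.02 m/s and contact force between each of the arm, the fingers and anything else below 0.01 N).
It fails at once if the goblet is tipped by more than 35 degrees (angle between goblet's own z axis and vertical above 0.6 rad).
It fails at once if the goblet is set down or dropped hard on the coaster (over 30 N) (contact force between goblet and coaster above 30 N).
It fails at once if the second goblet, third goblet, salt shaker or pepper mill is pushed more than 30 mm or tipped over (distance of any of goblet_b, goblet_c, salt, mill from where it was at the start of the episode above 0.03 m or angle between any of goblet_b, goblet_c, salt, mill's own z axis and vertical above 0.6 rad).
It also fails if it takes over 72 s, if anything falls off the work surface, if the arm or the gripper's body presses on something with over 40 N, if the wrist force passes 120 N, or if a joint passes its speed limit or range.

### The arm

A 6-joint arm with a two-finger parallel gripper is mounted at the origin on the work surface. World frame = base frame: x ahead of the robot, y to its left, z up, the work surface at z = 0. Lengths are in m, angles in rad, forces in N, time in s.
With the tool pointing down it reaches from about 0.275 to 0.825 m from the base axis. Payload 4.9 kg.
Tool frame: the origin (TCP) lies midway between the tips of the shut fingers; the grasp point (between the pads) lies 19 mm behind it (grip_point_offset is the distance from the TCP to the grasp point, in m); z points along the fingers, x is the direction in which the jaws open and shut, and the axes are right-handed (so a half turn about z gives the same grasp; the last joint's range is limited). The gripper opens to 85 mm and grips with 20 to 120 N. Pads are 22 mm wide; open, the fingers measure 114 mm over their backs; the gripper's body (76 mm by 85 mm) begins 54 mm behind the grasp point. The pads swing forward as they close: fully open they stand 13 mm farther back than shut.
Start: joints at [-1.354, 0.326, -0.193, 1.052, 0, 1.437], TCP at [0.189, -0.517, 0.231] pointing down, gripper open.
Joint ranges: [-2.65, 2.65], [-0.97, 1.79], [-1.3, 1.35], [-1.93, 2.1], [-1.47, 1.37], [-3.14, 3.14]. Speed limits (rad/s): [2.57, 2.57, 3.14, 3.14, 3.14, 3.14].

### API

Orientations are given as a rotation vector (axis times angle).
In Python, from cell import * gives the robot as it stands. Calls block until the motion is done:
- movep(position, orientation): joint-space move of the TCP to a pose.
- move_l(position, velocity=0.15, rot=None, until_force=None): straight line of the TCP; rot=None keeps the orientation; velocity is the mean speed in m/s. With until_force (N) it stops when the force on the tool has changed by that much, and returns True; else False.
- set_joints(angles): joint-space move.
- let_go() and grab(newtons=None): open the fingers fully, or close them until they stop; newtons is the grip in N (None keeps the last).
- sleep(seconds).
- ik(position, orientation): joint angles nearest the present ones, or None.
- get_state(): the state.
- grab_frame(name): name is "side" or "top"; returns a dict with "img" (420x560x3 uint8, red, green, blue), "fx", "fy", "cx", "cy" (pixels), "k1" (the pictures are not rectified: a ray, as slopes to the right and down, at radius r is drawn at 1 + k1 r^2 times it, then the intrinsics apply), "cam_to_world" (4x4, takes a point from camera to world coordinates). Camera axes: x right, y down, z forward; pixel columns grow to the right and rows downward; lengths in m; the calibration is good to about 2 mm. A picture is of the moment at which its call begins. There is no depth.
A pose or a line that the arm cannot do raises MotionError and nothing moves.
- sign_off(): hands the job in, once; it reports no verdict.
Trained networks look in the newest picture that a camera, given by its name, has taken for a name from the list of things; names that differ only in an ending like _2 or _b are one class to them, and where a whole thing is asked for, a point or a joint stands for the part that bears it (a point fixed in the world has none). Each returns a list of dicts, best first, with "score" (0 to 1); they miss things now and then, are a little off and sometimes report something else, mostly with a low value. They report only what shows in the picture. A call takes as long as a camera call.
- spot_in(camera, name): "centre" ([column, row] in pixels, amid what is visible of it).
- silhouettes(camera, name): "mask" (420x560 bool, what is visible of it) and "centre" ([column, row] in pixels, amid what is visible of it).
- tip_of(camera, name): "centre" ([column, row] in pixels: a listed point, or the origin of a listed thing).
The state is a dict: "clock": time; "q": joint angles; "joint_velocities": joint speeds; "tau": joint torques, N m; "position": TCP position; "eef_rot": TCP orientation; "contact_force": force on the tool from outside, world axes, zero at the start; "wrist_torque": the same for the moment, N m; "finger_gap": opening from 0.0 (shut) to 1.0 (fully open).
Only numpy, scipy, OpenCV 4.12 (cv2) and the standard library are available. Lean on these libraries where they do the work, as an engineer would, in place of code of your own. Each camera call takes 0.05 s, during which the arm holds its last target. There are 200 camera calls.

## Working session

There is one attempt and no reset: what is moved stays moved. The work goes in short steps, each a Python script; the robot and the scene stay as the last script left them, time stands still between calls to the robot, and variables do not carry over. Pictures are saved under pics/ and viewed, about 8 in all and at most 12, crops included, and the job is handed in when it is done.

```bash
mkdir -p pics; ls; python3 - <<'E'
from cell import *
import cv2,numpy as np
s=get_state();print(s)
for c in("side","top"):
    f=grab_frame(c);cv2.imwrite(f"pics/{c}0.png",f["img"][:,:,::-1])
    print(c,{k:v for k,v in f.items() if k!="img"})
    for n in["bell","key_grip","lamp","lever_ball","mark_tip","goblet","coaster","salt","mill"]:
        print(n,[(np.round(d["centre"],1).tolist(),round(d["score"],2)) for d in tip_of(c,n)])
E
```

```text
pics
{'clock': 0.0, 'q': array([-1.35418599e+00,  3.26919084e-01, -1.93593596e-01,  1.05200294e+00,
       -3.29153455e-05,  1.43659661e+00]), 'joint_velocities': array([ 0.00091435, -0.0005321 ,  0.00046602,  0.00214655,  0.00132433,
        0.00349616]), 'tau': array([-2.04505624e-03, -4.43397188e+01,  2.62441313e+01,  1.54242368e-02,
       -4.39331752e-04,  3.10177676e-06]), 'position': array([ 0.18888621, -0.51592227,  0.23051166]), 'eef_rot': array([-2.57407731e+00,  1.79904483e+00,  2.02098631e-03]), 'contact_force': array([-0.19249441, -0.41942348, -0.44596165]), 'wrist_torque': array([-0.00515548,  0.0069388 ,  0.01882102]), 'finger_gap': 0.9995601009280904}
side {'fx': 454.3544953683608, 'fy': 454.3544953683608, 'cx': 282.76735918702116, 'cy': 212.0460967442476, 'k1': 0.039211300319373636, 'cam_to_world': array([[-0.9693936 , -0.1455497 ,  0.19771526,  0.32414264],
       [-0.24474976,  0.63631452, -0.7315746 ,  0.9066195 ],
       [-0.01932862, -0.7575745 , -0.65246248,  0.91521253],
       [ 0.        ,  0.        ,  0.        ,  1.        ]])}
bell [([242.4, 298.2], 0.97
[... 432 characters left out ...]
26, 'k1': -0.05610967459367738, 'cam_to_world': array([[ 0.0115293 , -0.98330944,  0.18157538,  0.27496265],
       [-0.99985803, -0.00910534,  0.01417755, -0.00926794],
       [-0.01228762, -0.18171305, -0.98327482,  1.48522747],
       [ 0.        ,  0.        ,  0.        ,  1.        ]])}
bell [([223.5, 194.6], 0.86)]
key_grip [([217.7, 202.1], 0.43)]
lamp [([351.2, 205.3], 0.8), ([156.5, 222.8], 0.6)]
lever_ball [([353.7, 228.0], 0.59)]
mark_tip [([355.0, 210.4], 0.54)]
goblet [([217.3, 237.9], 0.88), ([425.8, 220.8], 0.74), ([285.1, 248.1], 0.63), ([353.3, 209.8], 0.59), ([356.6, 225.6], 0.21)]
coaster [([283.9, 185.4], 0.87)]
salt [([295.6, 210.4], 0.46)]
mill [([157.6, 220.9], 0.85)]
```

```bash
cat > h.py <<'E'
import cv2,numpy as np
from cell import *
def ray(f,uv):
    d=np.array([(uv[0]-f["cx"])/f["fx"],(uv[1]-f["cy"])/f["fy"]]);s=d.copy()
    for _ in range(20): s=d/(1+f["k1"]*(s@s))
    T=f["cam_to_world"];return T[:3,3],T[:3,:3]@np.array([s[0],s[1],1])
def onz(f,uv,z):
    o,d=ray(f,uv);return o+d*(z-o[2])/d[2]
def tri(rs):
    A=np.zeros((3,3));b=np.zeros(3);Ps=[]
    for o,d in rs:
        d=d/np.linalg.norm(d);P=np.eye(3)-np.outer(d,d);A+=P;b+=P@o;Ps.append((P,o))
    x=np.linalg.solve(A,b);return x,[round(float(np.linalg.norm(P@(x-o)))*1000,1) for P,o in Ps]
def proj(f,X):
    T=f["cam_to_world"];p=T[:3,:3].T@(np.asarray(X,float)-T[:3,3]);s=p[:2]/p[2];s=s*(1+f["k1"]*(s@s))
    return np.array([f["cx"]+f["fx"]*s[0],f["cy"]+f["fy"]*s[1]])
E
python3 - <<'E'
from h import *
F={c:grab_frame(c) for c in("side","top")}
np.set_printoptions(precision=4,suppress=True)
for n in["bell","lamp","goblet","coaster","salt","mill"]:
    for c in F:
        for d in tip_of(c,n): print(n,c,round(d["score"],2),onz(F[c],d["centre"],0)[:2])
for n in["key_grip","lever_ball","mark_tip"]:
    print(n,tri([ray(F[c],tip_of(c,n)[0]["centre"]) for c in F]))
a=cv2.resize(F["side"]["img"][100:410,180:440],(671,800))[:, :, ::-1]
cv2.imwrite("pics/side1.png",cv2.resize(F["side"]["img"][110:400,170:430,::-1],(538,600),interpolation=cv2.INTER_CUBIC))
cv2.imwrite("pics/top1.png",cv2.resize(F["top"]["img"][120:300,130:450,::-1],(800,450),interpolation=cv2.INTER_CUBIC))
E
```

```text
bell side 0.79 [0.621  0.2222]
bell top 0.66 [0.6062 0.2208]
lamp side 0.69 [ 0.5845 -0.204 ]
lamp top 0.91 [ 0.5814 -0.2118]
goblet side 0.91 [0.4679 0.2447]
goblet side 0.88 [ 0.5227 -0.4608]
goblet side 0.59 [0.4152 0.0066]
goblet side 0.51 [0.64   0.0232]
goblet top 0.78 [0.4646 0.2369]
goblet top 0.72 [ 0.5258 -0.4655]
goblet top 0.61 [0.4224 0.0055]
coaster side 0.7 [0.6487 0.0184]
coaster top 0.7 [0.6464 0.0104]
salt side 0.47 [ 0.5559 -0.0043]
salt top 0.66 [ 0.557  -0.2242]
salt top 0.48 [0.4707 0.2419]
mill top 0.59 [0.5233 0.4577]
key_grip (array([0.5563, 0.2284, 0.1004]), [2.7, 2.7])
lever_ball (array([ 0.4814, -0.2056,  0.1348]), [3.2, 3.2])Traceback (most recent call last):
  File "<stdin>", line 8, in <module>
IndexError: list index out of range
```

```bash
python3 - <<'E'
from h import *
np.set_printoptions(precision=4,suppress=True)
R={}
for i in range(4):
  for c in("side","top"):
    f=grab_frame(c)
    for n in["bell","lamp","goblet","coaster","key_grip","lever_ball","mark_tip"]:
        for d in tip_of(c,n):
            if d["score"]>.4: R.setdefault((n,c),[]).append(d["centre"])
    if i==3:
        if c=="side": cv2.imwrite("pics/side1.png",cv2.resize(f["img"][110:400,170:430,::-1],(538,600),interpolation=cv2.INTER_CUBIC))
        else: cv2.imwrite("pics/top1.png",cv2.resize(f["img"][120:300,130:450,::-1],(800,450),interpolation=cv2.INTER_CUBIC))
    globals()[c]=f
F=dict(side=side,top=top)
for (n,c),v in R.items():
    if n in["bell","lamp","goblet","coaster"]: print(n,c,*[onz(F[c],p,0)[:2] for p in v])
for n in["key_grip","lever_ball","mark_tip"]:
    m={c:np.median(R[n,c],axis=0) for c in F if (n,c) in R}
    print(n,{c:np.round(R[n,c],1).tolist() for c in m})
    if len(m)==2: print(tri([ray(F[c],m[c]) for c in m]))
E
```

```text
bell side [0.6199 0.2304] [0.6204 0.2315] [0.613  0.2353] [0.6183 0.2232]
lamp side [ 0.5859 -0.2085] [ 0.5896 -0.2103] [ 0.5846 -0.2114] [ 0.5848 -0.2093]
goblet side [0.4723 0.243 ] [0.4129 0.0145] [ 0.5335 -0.4744] [0.4723 0.2442] [0.4178 0.0012] [0.6192 0.2293] [0.4685 0.2399] [ 0.5267 -0.4692] [0.421 0.004] [0.4124 0.0195] [ 0.5279 -0.4577] [0.4707 0.2414]
coaster side [0.6481 0.0284] [ 0.5715 -0.0251] [0.5217 0.4594] [ 0.5218 -0.4597] [0.6511 0.0185] [0.6413 0.0281] [0.6498 0.0334]
bell top [0.6111 0.2317] [0.61   0.2317] [ 0.5558 -0.0202] [0.6008 0.224 ] [0.6104 0.23  ] [ 0.5611 -0.0222]
lamp top [ 0.5765 -0.2142] [ 0.5775 -0.2069] [0.5692 0.2406] [ 0.579  -0.2204] [ 0.5825 -0.2146] [ 0.5658 -0.2257]
goblet top [ 0.5243 -0.4592] [0.4663 0.24  ] [0.422  0.0119] [ 0.5222 -0.4591] [0.4156 0.0041] [0.4645 0.2482] [0.4159 0.0098] [0.4587 0.2466] [ 0.5227 -0.4702] [0.4546 0.2416] [0.4142 0.0105] [ 0.5306 -0.4646]
coaster top [0.641  0.0117] [0.6349 0.0186] [0.6353 0.0207] [0.641  0.0172] [0.5224 0.4485]
key_grip {'side': [[260.2, 273.8], [264.8, 274.3], [264.2, 275.0], [265.9, 274.0]], 'top': [[218.2, 204.2], [219.3, 204.9], [217.7, 203.3]]}
(array([0.5566, 0.2252, 0.1046]), [0.2, 0.2])
lever_ball {'side': [[327.0, 164.3], [325.2, 167.0], [300.5, 313.5], [254.5, 389.8], [327.3, 161.2], [326.6, 162.8]], 'top': [[352.5, 224.7], [353.8, 227.2], [355.0, 228.4], [357.0, 229.3]]}
(array([ 0.4839, -0.2064,  0.1313]), [4.0, 4.0])
mark_tip {'side': [[306.8, 169.5], [327.0, 163.9], [306.3, 170.7], [309.1, 166.3], [286.3, 235.3], [263.7, 274.0]], 'top': [[353.3, 210.3], [352.4, 209.9], [353.1, 213.3], [283.0, 250.0], [353.4, 209.5]]}
(array([ 0.5434, -0.2069,  0.1057]), [3.2, 3.2])
```

View pics/side1.png

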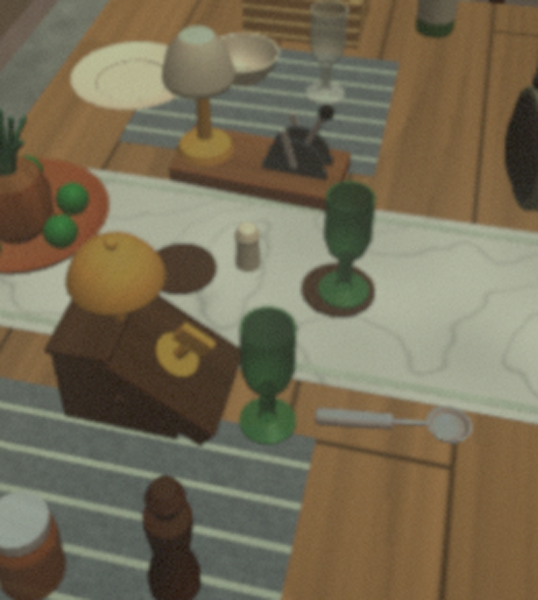

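View pics/top1.png

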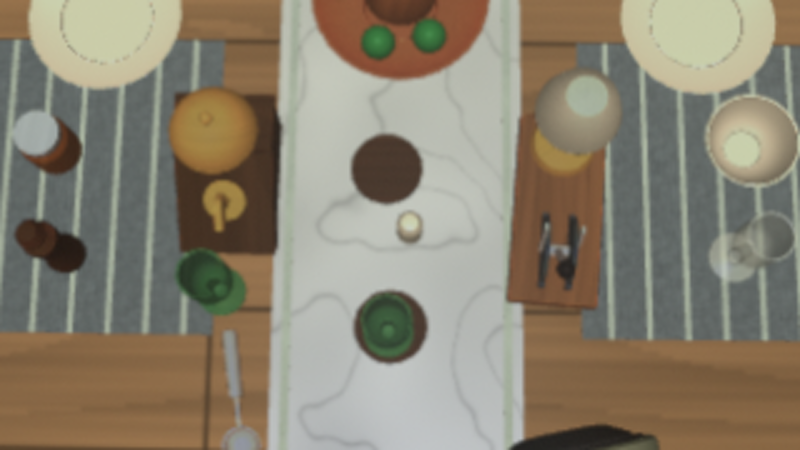

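Side view: green goblet at about (296,314) in front of the bell slope, second goblet on the near coaster (336,250), empty coaster at (258,240), lamp lever ball at (327,164) leaning to lamp −x. The mark tabs lean toward the shade, about (308,180). Top view: empty coaster at (285,187), ball at (356,227), goblet rim leaning up-left from its foot at (218,236). Next I fit shape models to the masks.

```bash
cat > fit.py <<'E'
from h import *
from scipy.optimize import minimize
def ring(r,z,x=0,y=0,n=24):
    t=np.linspace(0,2*np.pi,n,endpoint=False);return np.c_[x+r*np.cos(t),y+r*np.sin(t),np.full(n,z)]
def box(x0,x1,y0,y1,z0,z1): return np.array([[x,y,z] for x in(x0,x1) for y in(y0,y1) for z in(z0,z1)])
GOB=[np.r_[ring(.034,0),ring(.034,.004)],np.r_[ring(.009,.004),ring(.009,.098)],np.r_[ring(.029,.1),ring(.031,.165)]]
COA=[np.r_[ring(.05,0),ring(.05,.006)]]
BELL=[np.array([[x,y,z] for y in(-.065,.065) for x,z in((-.101,0),(-.101,.03),(.03,.121),(.03,.125),(.095,.125),(.095,0))]),
      np.vstack([ring(.055*np.cos(a),.190+.055*np.sin(a),.028) for a in np.linspace(0,1.5,8)])]
LAMP=[box(-.13,.13,-.06,.06,0,.03),np.vstack([ring(.055*np.cos(a),.165+.073*np.sin(a),.095) for a in np.linspace(0,1.5,8)])]
def place(P,p):
    c,s=np.cos(p[2]),np.sin(p[2]);return P@np.array([[c,s,0],[-s,c,0],[0,0,1]])+[p[0],p[1],0]
S=3
def render(f,parts,p):
    m=np.zeros((420*S,560*S),np.uint8)
    for P in parts:
        uv=np.array([proj(f,X) for X in place(P,p)])
        h=cv2.convexHull(((uv+.5)*S*16-8).astype(np.int32)) ; cv2.fillConvexPoly(m,h,1,shift=4)
    return m
def fit(F,M,parts,p0,yaw,ign={}):
    big={c:cv2.resize(M[c].astype(np.float32),None,fx=S,fy=S)>.5 for c in M}
    ig={c:cv2.resize(ign[c].astype(np.uint8),None,fx=S,fy=S)>0 for c in ign}
    def cost(q):
        p=np.r_[q[:2],q[2]*5 if yaw else 0]; e=0
        for c in M:
            r=render(F[c],parts,p)>0;a=big[c]
            if c in ig: r=r&~ig[c];a=a&~ig[c]
            e+=1-(r&a).sum()/(r|a).sum()
        return e/len(M)
    q0=np.r_[p0[:2],p0[2]/5] if yaw else np.array(p0[:2]);n=len(q0)
    r=minimize(cost,q0,method="Nelder-Mead",options=dict(initial_simplex=np.vstack([q0]+[q0+.02*np.eye(n)[i] for i in range(n)]),xatol=2e-4,fatol=1e-4))
    return np.r_[r.x[:2],r.x[2]*5 if yaw else 0],r.fun
def best(F,c,n,xy):  # mask of n nearest expected pixel
    uv=proj(F[c],xy);L=[d for d in silhouettes(c,n) if d["score"]>.25]
    L.sort(key=lambda d:np.linalg.norm(np.array(d["centre"])-uv));return L[0] if L and np.linalg.norm(np.array(L[0]["centre"])-uv)<25 else None
E
python3 - <<'E'
from fit import *
np.set_printoptions(precision=4,suppress=True)
F={c:grab_frame(c) for c in("side","top")}
mean={"goblet":(.466,.243,.08),"coaster":(.642,.018,.003),"bell":(.62,.23,.1),"lamp":(.58,-.21,.05),"goblet_b":(.417,.008,.08),"salt":(.555,-.01,.035)}
MM={}
for n,X in mean.items():
    MM[n]={c:d["mask"] for c in F if (d:=best(F,c,n,X)) is not None}
    print(n,{c:int(m.sum()) for c,m in MM[n].items()})
k=np.ones((5,5),np.uint8)
ig={c:cv2.dilate(MM["goblet"][c].astype(np.uint8),k) for c in MM["goblet"]}
for n,parts,yaw,g in(("goblet",GOB,0,{}),("goblet_b",GOB,0,{}),("coaster",COA,0,{c:cv2.dilate(MM["bell"][c].astype(np.uint8),k) for c in MM["bell"]}),("bell",BELL,1,ig),("lamp",LAMP,1,{})):
    print(n,*fit(F,MM[n],parts,(*mean[n][:2],0),yaw,g))
    for c in MM[n]: print("  ",c,*fit(F,{c:MM[n][c]},parts,(*mean[n][:2],0),yaw,g))
np.save("masks.npy",MM,allow_pickle=True)
E
```

```text
goblet {'side': 1462, 'top': 520}
coaster {'side': 571}
bell {'top': 2641}
lamp {'side': 3762, 'top': 3313}
goblet_b {'side': 1194}
salt {'side': 253, 'top': 108}
goblet [0.4696 0.2398 0.    ] 0.09791481280352604
   side [0.4706 0.2418 0.    ] 0.11236192218391616
   top [0.4679 0.238  0.    ] 0.055057096247960846
goblet_b [0.4176 0.0084 0.    ] 0.08046081277213357
   side [0.4176 0.0084 0.    ] 0.08046081277213357
coaster [0.6405 0.0171 0.    ] 0.21215384615384614
   side [0.6405 0.0171 0.    ] 0.21215384615384614
bell [0.6116 0.2259 0.029 ] 0.07065260803578566
   top [0.6116 0.2259 0.029 ] 0.07065260803578566
lamp [ 0.5835 -0.2169 -0.0733] 0.09987188901518324
   side [ 0.5851 -0.2163 -0.0709] 0.14130033771319916
   top [ 0.5804 -0.2171 -0.0797] 0.0400592993651101
```

```bash
cat >> h.py <<'E'
from scipy.spatial.transform import Rotation as Rn
def rv(x,z):
    x=np.array(x,float);z=np.array(z,float);z/=np.linalg.norm(z);x-=z*(x@z);x/=np.linalg.norm(x)
    return Rn.from_matrix(np.c_[x,np.cross(z,x),z]).as_rotvec()
def st(t=""):
    s=get_state();print(t,round(s["clock"],2),np.round(s["position"],4),"F",np.round(s["contact_force"],2),"gap",round(s["finger_gap"],3));return s
E
python3 - <<'E'
from fit import *
f=grab_frame("top")
d=best({"top":f},"top","coaster",(.642,.018,.003))
if d: print("coaster top",d["centre"],fit({"top":f},{"top":d["mask"]},COA,(.642,.018,0),0),d["mask"].sum())
hsv=cv2.cvtColor(f["img"],cv2.COLOR_RGB2HSV); reg=f["img"][165:212,262:308].max(2)<110
m=np.zeros((420,560),bool);m[165:212,262:308]=reg
n,l,s,c=cv2.connectedComponentsWithStats(m.astype(np.uint8));i=1+s[1:,4].argmax();print("dark blob",c[i],s[i],fit({"top":f},{"top":l==i},COA,(.642,.018,0),0))
D=rv([0,1,0],[0,0,-1])
p=get_state()["position"]
move_l([p[0],p[1],.34],.25)
movep([.469,.24,.33],D); st("above")
move_l([.469,.24,.124],.12); st("down")
grab(30); st("grip")
E
```

```text
coaster top [285.9, 185.9] (array([0.64145714, 0.01684726, 0.        ]), np.float64(0.03127627375147135)) 646
dark blob [284.2284264  187.12351946] [271 174  28  27 591] (array([0.63996873, 0.01614197, 0.        ]), np.float64(0.09716324103957874))
above 9.43 [0.4694 0.2393 0.33  ] F [-0.12 -0.27  0.55] gap 0.999
down 11.29 [0.4695 0.2402 0.1246] F [-0.28  0.01 -0.16] gap 0.998
grip 11.66 [0.4697 0.2402 0.1249] F [ 0.02 -0.53  5.21] gap 0.709
```

```bash
python3 - <<'E'
from fit import *
move_l([.469,.24,.27],.15); st("lift")
move_l([.641,.017,.27],.15); st("over")
move_l([.641,.017,.145],.12); s=st("low")
print(move_l([.641,.017,.120],.02,until_force=3)); st("touch")
f={c:grab_frame(c) for c in("side","top")}
cv2.imwrite("pics/p2.png",cv2.resize(np.hstack([f["side"]["img"][130:330,190:390],f["top"]["img"][110:310,180:380]])[:,:,::-1],(800,400)))
E
```

```text
lift 12.78 [0.4683 0.2398 0.2689] F [ 0.38  0.04 -2.48] gap 0.712
over 14.81 [0.6407 0.0177 0.2701] F [ 0.19 -0.34 -1.33] gap 0.711
low 16.0 [0.6417 0.017  0.1459] F [-0.46  0.32 -1.88] gap 0.713
True
touch 16.76 [0.641  0.0168 0.131 ] F [-0.42 -0.73  4.11] gap 0.709
```

View pics/p2.png

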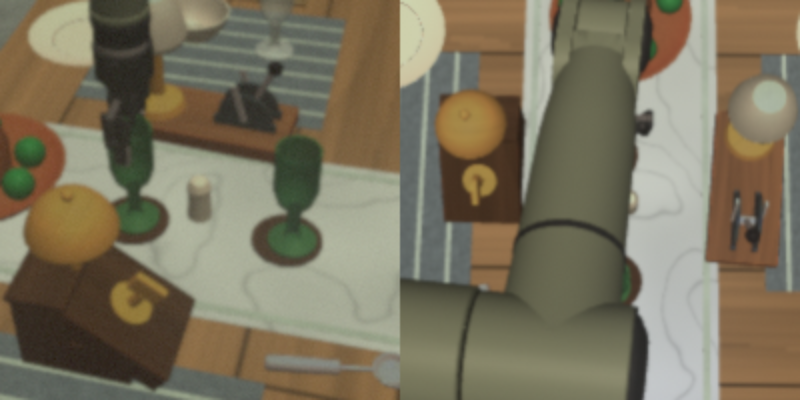

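Both foot and coaster are concentric at about (137,218) in the crop, and the goblet is upright. Releasing it.

```bash
python3 - <<'E'
from fit import *
np.set_printoptions(precision=4,suppress=True)
let_go(); st("open")
move_l([.641,.017,.31],.2); st("up")
D=rv([0,1,0],[0,0,-1])
R={}
F={}
fr={"side":[],"top":[]}
for i in range(5):
  for c in("side","top"):
    f=F[c]=grab_frame(c);fr[c].append(f["img"].astype(float))
    for n in["lever_ball","mark_tip"]:
        for d in tip_of(c,n):
            if d["score"]>.35: R.setdefault((n,c),[]).append(d["centre"])
for k,v in R.items(): print(k,np.round(v,1).tolist())
for n,X in(("goblet",(.641,.017,.08)),):
    d=best(F,"side",n,X)
    if d: print(n,fit(F,{"side":d["mask"]},[p+[0,0,.006] for p in GOB],(.641,.017,0),0))
for n in("lever_ball","mark_tip","lever"):
    for c in F: print(n,c,[(round(d["score"],2),np.round(d["centre"],1).tolist(),int(d["mask"].sum())) for d in silhouettes(c,n)])
a,b=np.mean(fr["side"],0),np.mean(fr["top"],0)
np.savez("avg.npz",side=a,top=b)
im=np.hstack([cv2.resize(a[150:200,285:350],(400,308),interpolation=cv2.INTER_CUBIC),cv2.resize(b[195:245,325:390],(400,308),interpolation=cv2.INTER_CUBIC)])
cv2.imwrite("pics/p3.png",np.clip(im,0,255).astype(np.uint8)[:,:,::-1])
E
```

```text
open 17.23 [0.6396 0.0171 0.1294] F [-0.17  0.5   0.25] gap 1.001
up 18.28 [0.6404 0.017  0.3087] F [-0.1   0.84 -0.64] gap 1.003
('lever_ball', 'side') [[328.8, 163.9], [325.2, 163.6], [307.2, 170.6], [327.4, 163.2], [326.0, 165.5], [256.4, 241.6], [336.4, 250.4], [326.1, 166.8]]
('mark_tip', 'side') [[308.3, 171.6], [307.1, 170.2], [326.9, 153.2], [308.1, 170.9], [307.5, 171.1], [306.8, 168.8]]
('lever_ball', 'top') [[354.9, 226.8], [356.5, 229.0], [356.0, 227.5], [355.0, 231.0], [296.5, 211.2], [356.9, 228.3]]
('mark_tip', 'top') [[293.2, 213.4], [350.2, 211.8], [353.8, 209.1], [352.1, 208.4], [353.6, 209.7], [354.1, 210.7]]
goblet (array([0.6416, 0.0214, 0.    ]), np.float64(0.12504850601474582))
lever_ball side [(0.41, [321.9, 166.2], 91)]
lever_ball top [(0.6, [353.0, 222.9], 91)]
mark_tip side [(0.4, [309.7, 179.2], 82)]
mark_tip top []
lever side [(0.66, [323.9, 166.3], 121), (0.31, [284.5, 182.6], 3503)]
lever top []
```

View pics/p3.png

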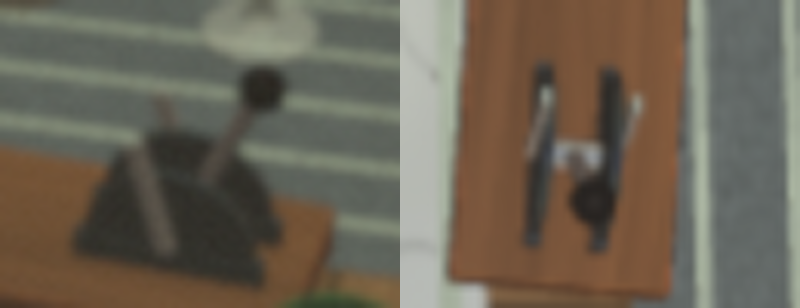

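```bash
cat > lamp.py <<'E'
from h import *
from scipy.optimize import least_squares
def pts(q):
    x,y,w,l,m=q;c,s=np.cos(w),np.sin(w)
    W=lambda a,b,z:np.array([x+c*a-s*b,y+s*a+c*b,z])
    A=lambda t,r,b:W(-.06+r*np.sin(t-.6),b,.045+r*np.cos(t-.6))
    return A(l,.1,0),A(m,.066,.023),A(m,.066,-.023)
def solve(F,obs,prior=(.582,-.217,-.075)):
    # obs: list of (cam, idx 0 ball 1 tab+y 2 tab-y 3 mid, uv)
    def res(q):
        P=list(pts(q));P.append((P[1]+P[2])/2)
        r=[(proj(F[c],P[i])-uv) for c,i,uv in obs]
        return np.r_[np.ravel(r),(q[:2]-prior[:2])/.002,(q[2]-prior[2])/.01]
    s=least_squares(res,[*prior,.2,.9]);return s.x,res(s.x)
E
python3 - <<'E'
from lamp import *
np.set_printoptions(precision=3,suppress=True)
F={c:grab_frame(c) for c in("side","top")}
sd=lambda U,V:np.array([285+(U+.5)/6.154-.5,150+(V+.5)/6.16-.5])
tp=lambda U,V:np.array([325+(U-400+.5)/6.154-.5,195+(V+.5)/6.16-.5])
o=[("side",0,sd(263,88)),("top",0,tp(592,200)),("side",1,sd(140,145)),("side",2,sd(162,98)),("top",1,tp(547,90)),("top",2,tp(638,98))]
q,r=solve(F,o);print(q,r);print(pts(q))
net=[("side",0,np.array([326.5,164.2])),("top",0,np.array([356,228.3])),("side",3,np.array([307.6,170.9])),("top",3,np.array([353.6,209.8]))]
q,r=solve(F,net);print(q,r)
# mark alone from tab base->tip direction in side view
E
```

```text
[ 0.582 -0.217 -0.075  0.199  0.891] [ 0.525 -0.084 -0.103 -0.465 -0.506 -0.437  0.069 -1.172 -0.274  0.219
 -0.652  0.111 -0.18  -0.025  0.027]
(array([ 0.483, -0.21 ,  0.137]), array([ 0.542, -0.191,  0.108]), array([ 0.539, -0.237,  0.108]))
[ 0.581 -0.215 -0.075  0.195  0.941] [ 1.441  0.05  -1.005 -1.502  0.302 -1.955  1.169 -0.599 -0.333  0.987
 -0.026]
```

```bash
python3 - <<'E'
from lamp import *
q=np.array([.582,-.217,-.075,.199,.895]);w=q[2]
D=rv([-np.sin(w),np.cos(w),0],[0,0,-1])
T=lambda l:pts([q[0],q[1],w,l,0])[0]-[0,0,.021]
p=T(.199)
movep([p[0],p[1],.27],D); st("above")
f={c:grab_frame(c) for c in("top",)}
cv2.imwrite("pics/p4.png",cv2.resize(f["top"]["img"][140:240,230:340,::-1],(440,400)))
move_l(p,.12); st("at")
grab(50); st("grip")
for l in np.linspace(.199,.895,5)[1:]:
    move_l(T(l),.07); st(f"{l:.2f}")
sleep(.1)
F={c:grab_frame(c) for c in("side","top")}
np.save("sidegrip.npy",F["side"]["img"])
let_go(); st("open")
t=T(.895); move_l([t[0],t[1],.27],.2); st("up")
fr={"side":[],"top":[]}
for i in range(4):
  for c in fr: fr[c].append(grab_frame(c)["img"].astype(float))
a,b=np.mean(fr["side"],0),np.mean(fr["top"],0)
im=np.hstack([cv2.resize(a[150:200,285:350],(400,308),interpolation=cv2.INTER_CUBIC),cv2.resize(b[150:250,240:370],(400,308),interpolation=cv2.INTER_CUBIC)])
cv2.imwrite("pics/p5.png",np.clip(im,0,255).astype(np.uint8)[:,:,::-1])
E
```

```text
above 21.32 [ 0.4841 -0.2092  0.2704] F [-0.33  0.    0.07] gap 0.999
at 22.8 [ 0.4838 -0.2098  0.1167] F [0.56 0.18 0.71] gap 1.001
grip 23.42 [ 0.4832 -0.2094  0.1163] F [-0.52  1.67  4.56] gap 0.244
0.37 23.82 [ 0.5    -0.2107  0.1217] F [-2.46  1.4   5.65] gap 0.25
0.55 24.22 [ 0.5172 -0.212   0.1235] F [-0.73  0.89  1.03] gap 0.25
0.72 24.62 [ 0.5344 -0.2133  0.1229] F [-0.06  1.32 -0.96] gap 0.248
0.90 25.02 [ 0.5523 -0.2152  0.1199] F [ 0.75 -0.91  1.15] gap -0.002
open 26.0 [ 0.5511 -0.2147  0.1197] F [-0.21  0.5   0.66] gap 1.001
up 26.9 [ 0.5506 -0.2144  0.2689] F [ 0.06  0.61 -0.87] gap 1.001
```

View pics/p5.png

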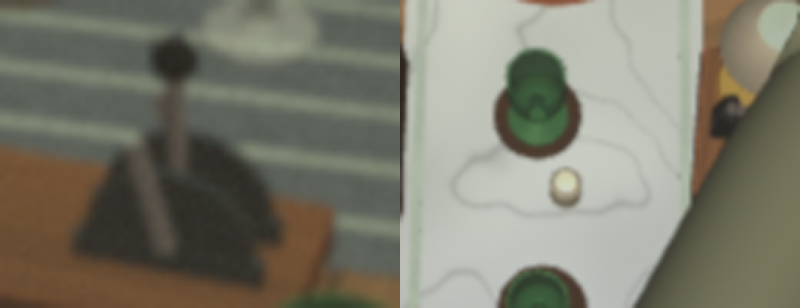

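```bash
python3 - <<'E'
from lamp import *
from scipy.optimize import minimize_scalar
F={c:grab_frame(c) for c in("side","top")}
sd=lambda U,V:np.array([285+(U+.5)/6.154-.5,150+(V+.5)/6.16-.5])
uv=sd(174,60)
for l in np.arange(.6,.95,.05): print(round(l,2),proj(F["side"],pts([.582,-.217,-.075,l,0])[0])-uv)
print("tabs",[proj(F["side"],x)-u for x,u in zip(pts([.582,-.217,-.075,0,.89])[1:],(sd(140,145),sd(162,98)))])
print([(round(d["score"],2),np.round(d["centre"],1)-uv) for d in tip_of("side","lever_ball")], [(round(d["score"],2),d["centre"]) for d in tip_of("side","mark_tip")])
E
```

```text
0.6 [2.27392539 0.1029322 ]
0.65 [ 0.65986038 -0.13464539]
0.7 [-0.94884697 -0.30162961]
0.75 [-2.54764159 -0.39778021]
0.8 [-4.13203049 -0.42308394]
0.85 [-5.69759927 -0.37775176]
0.9 [-7.24002788 -0.26221498]
tabs [array([-0.60449372, -0.44287857]), array([-0.02373301, -1.17735533])]
[(0.6, array([0.64445889, 0.67857143]))] [(0.57, [308.0, 171.0])]
```

```bash
cat > push.py <<'E'
from lamp import *
import sys
q=[.582,-.217,-.075];u=np.array([np.cos(q[2]),np.sin(q[2]),0])
B=lambda l:pts([*q,l,0])[0]
def look(name):
    fr=[grab_frame("side")["img"].astype(float) for _ in range(3)];t=grab_frame("top")["img"].astype(float)
    a=np.mean(fr,0)
    im=np.hstack([cv2.resize(a[150:200,285:350],(400,308),interpolation=cv2.INTER_CUBIC),cv2.resize(t[195:245,325:390],(400,308),interpolation=cv2.INTER_CUBIC)])
    cv2.imwrite(name,np.clip(im,0,255).astype(np.uint8)[:,:,::-1])
E
python3 - <<'E'
from push import *
grab(30)
P=B(.67)-.048*u;P[2]=.13
move_l([P[0],P[1],.27],.2);move_l(P,.15);st("behind")
E_=P+.03*u
r=move_l(E_,.03,until_force=2.5);s=st(f"contact {r}")
x0=s["position"];est=(B(.67)-x0)@u;print("offset hand->ball(.67)",est)
# push so ball centre goes to B(.895)
d=(B(.895)-B(.67))@u-.001
print("push",d)
g=x0+d*u;g[2]=.13
move_l(g,.04);st("pushed")
b=g-.02*u;move_l(b,.1);move_l([b[0],b[1],.26],.2)
look("pics/p6.png")
E
```

```text
behind 29.85 [ 0.482  -0.2098  0.1307] F [-0.6   0.05  0.37] gap 0.002
contact False 31.0 [ 0.5112 -0.2117  0.13  ] F [ 0.78 -0.28 -0.26] gap -0.0
offset hand->ball(.67) 0.017986191049504035
push 0.02107970027861107
pushed 31.68 [ 0.5328 -0.2133  0.1301] F [ 0.29 -0.39  0.4 ] gap -0.0
```

View pics/p6.png

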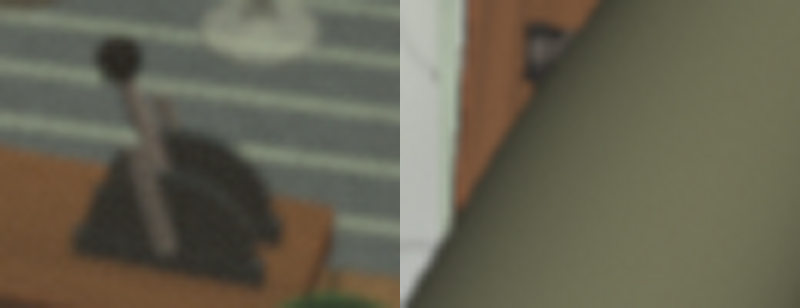

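```bash
cat > ang.py <<'E'
from lamp import *
from scipy.ndimage import map_coordinates
def line(l,r,b,off,x=.582,y=-.217,w=-.075):
    c,s=np.cos(w),np.sin(w);a=-.06+r*np.sin(l-.6)+off*np.cos(l-.6);z=.045+r*np.cos(l-.6)-off*np.sin(l-.6)
    return np.array([x+c*a-s*b,y+s*a+c*b,z])
def score(f,img,l,r0,r1,b,hw,sep,**k):
    g=img.mean(2);v=lambda o:np.mean([map_coordinates(g,[[p[1]],[p[0]]],order=1)[0] for r in np.linspace(r0,r1,25) for p in[proj(f,line(l,r,b,o,**k))]])
    return np.mean([v(o) for o in(-hw,0,hw)])-(v(-sep)+v(sep))/2
def peak(f,img,r0,r1,b,hw,sep,lo,hi,**k):
    L=np.arange(lo,hi,.01);S=np.array([score(f,img,l,r0,r1,b,hw,sep,**k) for l in L]);i=np.abs(S).argmax() if S.max()<0 else S.argmax()
    w=np.clip(S-S.max()*.6,0,None);return round(L[S.argmax()],3),round((w*L).sum()/w.sum(),3),round(S.max(),1)
E
python3 - <<'E'
from ang import *
A=np.load("avg.npz");F={c:grab_frame(c) for c in("side","top")}
cur=np.mean([grab_frame("side")["img"].astype(float) for _ in range(5)],0);np.save("cur.npy",cur)
for dx in(-.003,0,.003):
  k=dict(x=.582+dx)
  print("dx",dx)
  for nm,im in(("old",A["side"]),("cur",cur)):
    print(nm,"near tab",peak(F["side"],im,.015,.064,.023,.003,.011,.6,1.15,**k),"far tip",peak(F["side"],im,.05,.064,-.023,.003,.011,.6,1.15,**k))
  print("top tabs",peak(F["top"],A["top"],.03,.064,.023,.003,.011,.6,1.15,**k),peak(F["top"],A["top"],.03,.064,-.023,.003,.011,.6,1.15,**k))
  print("rod old",peak(F["side"],A["side"],.05,.085,0,.003,.012,0,.5,**k))
  # ball: darkest disc
  def ball(im,lo,hi):
    g=im.mean(2);L=np.arange(lo,hi,.005);S=[]
    for l in L:
      c=pts([.582+dx,-.217,-.075,l,0])[0];u=proj(F["side"],c);yy,xx=np.mgrid[:420,:560];rr=np.hypot(xx-u[0],yy-u[1]);S.append(g[(rr>7)&(rr<11)].mean()-(g*np.clip(5.5-rr,0,1)).sum()/np.clip(5.5-rr,0,1).sum())
    S=np.array(S);w=np.clip(S-S.max()*.6,0,None);return round(L[S.argmax()],3),round((w*L).sum()/w.sum(),3)
  print("ball old",ball(A["side"],0,.5),"cur",ball(cur,.7,1.15), "rod cur",peak(F["side"],cur,.068,.086,0,.003,.012,.7,1.15,**k))
E
```

```text
dx -0.003
old near tab (np.float64(0.98), np.float64(0.981), np.float64(24.0)) far tip (np.float64(0.78), np.float64(0.78), np.float64(4.9))
cur near tab (np.float64(0.95), np.float64(0.959), np.float64(18.6)) far tip (np.float64(1.14), np.float64(1.004), np.float64(6.4))
top tabs (np.float64(0.95), np.float64(0.943), np.float64(16.7)) (np.float64(0.71), np.float64(0.717), np.float64(6.4))
rod old (np.float64(0.06), np.float64(0.15), np.float64(9.5))
ball old (np.float64(0.225), np.float64(0.223)) cur (np.float64(1.0), np.float64(0.997)) rod cur (np.float64(0.9), np.float64(0.899), np.float64(7.1))
dx 0
old near tab (np.float64(0.91), np.float64(0.914), np.float64(25.7)) far tip (np.float64(0.73), np.float64(0.726), np.float64(4.7))
cur near tab (np.float64(0.88), np.float64(0.881), np.float64(21.3)) far tip (np.float64(1.09), np.float64(1.043), np.float64(6.7))
top tabs (np.float64(0.89), np.float64(0.887), np.float64(16.5)) (np.float64(0.64), np.float64(0.649), np.float64(6.8))
rod old (np.float64(0.02), np.float64(0.133), np.float64(8.0))
ball old (np.float64(0.205), np.float64(0.196)) cur (np.float64(0.96), np.float64(0.964)) rod cur (np.float64(0.86), np.float64(0.858), np.float64(8.5))
dx 0.003
old near tab (np.float64(0.85), np.float64(0.847), np.float64(25.7)) far tip (np.float64(0.67), np.float64(0.672), np.float64(4.5))
cur near tab (np.float64(0.8), np.float64(0.804), np.float64(22.7)) far tip (np.float64(1.03), np.float64(1.026), np.float64(7.0))
top tabs (np.float64(0.84), np.float64(0.834), np.float64(16.0)) (np.float64(0.6), np.float64(0.615), np.float64(6.6))
rod old (np.float64(0.0), np.float64(0.119), np.float64(6.7))
ball old (np.float64(0.16), np.float64(0.17)) cur (np.float64(0.925), np.float64(0.931)) rod cur (np.float64(0.82), np.float64(0.843), np.float64(9.9))
```

Ball at (119,60) and tabs at (140,145) and (162,98): the lever has overshot the mark by about 0.05 to 0.06 rad. I'll regrip the ball and draw it back that far.

```bash
python3 - <<'E'
from push import *
D=rv([-np.sin(q[2]),np.cos(q[2]),0],[0,0,-1])
let_go()
T=lambda l:B(l)-[0,0,.022]
p=T(.96);move_l([p[0],p[1],.26],.2,rot=D);move_l(p,.12);st("at")
grab(40);st("grip")
move_l(T(.90),.03);st("moved")
let_go();st("open")
p=T(.9);move_l([p[0],p[1],.26],.2)
cur=np.mean([grab_frame("side")["img"].astype(float) for _ in range(5)],0);np.save("cur.npy",cur)
look("pics/p7.png")
from ang import *
f=grab_frame("side");yy,xx=np.mgrid[:420,:560];g=cur.mean(2)
for x in(.582,.5835):
  L=np.arange(.7,1.15,.005);S=[]
  for l in L:
    u=proj(f,pts([x,-.217,-.075,l,0])[0]);rr=np.hypot(xx-u[0],yy-u[1]);w=np.clip(5.5-rr,0,1);S.append(g[(rr>7)&(rr<11)].mean()-(g*w).sum()/w.sum())
  S=np.array(S);w=np.clip(S-S.max()*.6,0,None);print(x,"ball",L[S.argmax()],(w*L).sum()/w.sum(),"tab",peak(f,cur,.015,.064,.023,.003,.011,.6,1.15,x=x))
E
```

```text
at 35.88 [ 0.5579 -0.2154  0.1174] F [0.52 0.88 0.17] gap 0.999
grip 36.48 [ 0.5575 -0.2151  0.1169] F [0.37 1.78 2.28] gap 0.255
moved 36.83 [ 0.5514 -0.2146  0.1187] F [0.48 0.78 1.76] gap 0.254
open 37.48 [ 0.5516 -0.2147  0.1185] F [ 0.47 -0.32  0.56] gap 0.998
0.582 ball 0.8950000000000001 0.8950854542661588 tab (np.float64(0.92), np.float64(0.907), np.float64(20.2))
0.5835 ball 0.8800000000000001 0.8785213140276084 tab (np.float64(0.88), np.float64(0.865), np.float64(20.5))
```

View pics/p7.png

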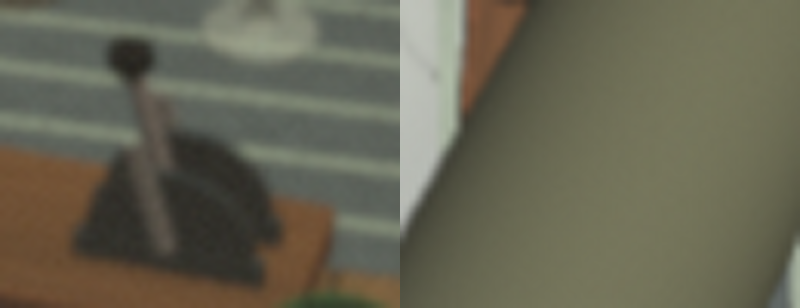

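```bash
cat > key.py <<'E'
from fit import *
def key(x,y,w,turn=0):
    Rz=Rn.from_euler("z",w);a=np.radians(35)
    n=Rz.apply([-np.sin(a),0,np.cos(a)]);Y=Rz.apply([0,1,0])
    G=Rz.apply([-.0355,0,.0755])+[x,y,0]+.04*n
    return G,n,Y
def orient(n,Y,sgn,turn): # turn clockwise = -turn about n
    return rv(Rn.from_rotvec(-turn*n).apply(sgn*Y),-n)
E
python3 - <<'E'
from key import *
np.set_printoptions(precision=4,suppress=True)
MM=np.load("masks.npy",allow_pickle=True).item()
F={c:grab_frame(c) for c in("side","top")}
st("now");p=get_state()["position"]
# refine bell with a side mask
ms=best(F,"side","bell",(.62,.23,.1))
if ms: M={"side":ms["mask"],"top":MM["bell"]["top"]};print("bell both",fit(F,M,BELL,(.612,.226,.03),1),"side",fit(F,{"side":ms["mask"]},BELL,(.612,.226,.03),1))
G,n,Y=key(.6125,.2265,.027);print("G",G)
move_l([p[0],p[1],.33],.25)
for sg in(1,-1):
    js=[ik(G+(.1 if i==0 else -.018)*n,orient(n,Y,sg,t)) for i,t in((0,0),(1,0),(1,1.25))]
    print(sg,[None if j is None else np.round(j,2) for j in js])
E
```

```text
now 38.93 [ 0.5516 -0.2147  0.2599] F [ 0.18 -0.39 -0.13] gap 1.001
bell both (array([0.6175, 0.2257, 0.0083]), np.float64(0.09230686278666039)) side (array([0.6179, 0.2261, 0.072 ]), np.float64(0.09364992074531753))
G [0.5541 0.2249 0.1083]
1 [array([ 0.41,  0.05, -0.88,  0.06, -0.21,  0.32]), array([ 0.35,  0.34, -0.87, -0.22, -0.18,  0.27]), array([ 0.35,  0.34, -0.87, -0.22, -0.18,  1.52])]
-1 [array([ 0.41,  0.05, -0.88,  0.06, -0.21, -2.83]), array([ 0.35,  0.34, -0.87, -0.22, -0.18, -2.87]), array([ 0.35,  0.34, -0.87, -0.22, -0.18, -1.62])]
```

```bash
python3 - <<'E'
from key import *
from ang import *
np.set_printoptions(precision=4,suppress=True)
G,n,Y=key(.6145,.2262,.02)
O=orient(n,Y,1,0)
movep(G+.1*n+np.array([-.03,0,.1]),O);st("via")
move_l(G+.1*n,.2);st("pre")
fr={c:[grab_frame(c) for _ in range(4)] for c in("side","top")}
a,b=[np.mean([f["img"].astype(float) for f in fr[c]],0) for c in("side","top")]
kp={c:[np.round(d["centre"],1).tolist() for d in tip_of(c,"key_grip") if d["score"]>.3] for c in fr}
print(kp,"pred",{c:proj(fr[c][0],G) for c in fr})
print("ball",[tip_of(c,"lever_ball") for c in fr],"pred .9",{c:proj(fr[c][0],pts([.582,-.217,-.075,.9,0])[0]) for c in fr})
im=np.zeros((600,800,3))
im[:,:400]=cv2.resize(a[200:320,220:300],(400,600),interpolation=cv2.INTER_CUBIC)
im[:300,400:]=cv2.resize(b[165:225,185:265],(400,300),interpolation=cv2.INTER_CUBIC)
im[300:,400:]=cv2.resize(b[195:245,320:387],(400,300),interpolation=cv2.INTER_CUBIC)
cv2.imwrite("pics/p8.png",np.clip(im,0,255).astype(np.uint8)[:,:,::-1])
E
```

```text
via 41.07 [0.4696 0.2235 0.2905] F [ 0.29 -0.48  0.58] gap 1.002
pre 41.74 [0.4994 0.2235 0.1905] F [ 0.18  0.12 -0.58] gap 1.003
{'side': [[262.6, 276.2]], 'top': [[216.8, 202.7]]} pred {'side': array([264.7608, 273.1242]), 'top': array([218.0665, 204.0602])}
ball [[{'centre': [304.0, 159.9], 'score': 0.41}], [{'centre': [354.1, 206.4], 'score': 0.41}]] pred .9 {'side': array([305.6155, 159.0592]), 'top': array([357.076, 204.613])}
```

View pics/p8.png

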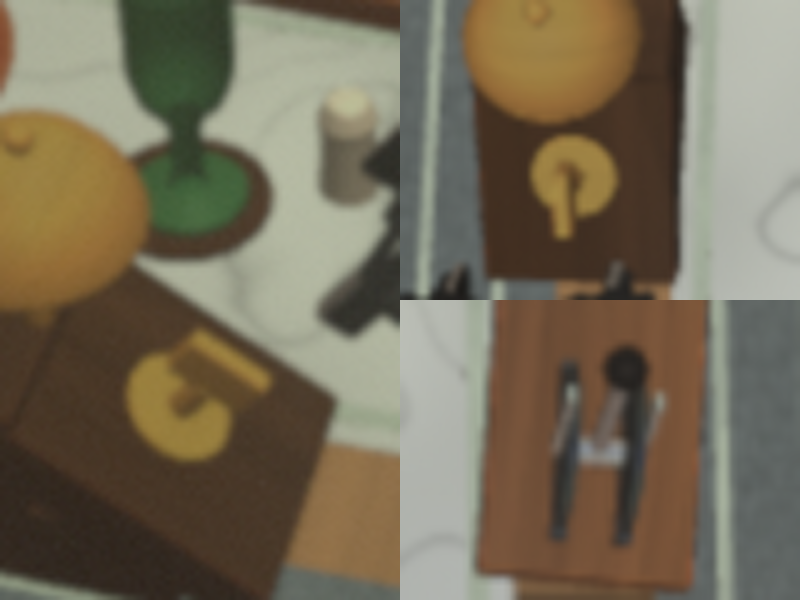

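```bash
python3 - <<'E'
from key import *
np.set_printoptions(precision=1,suppress=True)
F={c:grab_frame(c) for c in("side","top")}
mp={"side":lambda p:[(p[0]-220+.5)*5,(p[1]-200+.5)*5],"top":lambda p:[400+(p[0]-185+.5)*5,(p[1]-165+.5)*5]}
for par in((.6145,.2262,.02),(.612,.226,.029),(.6175,.2257,.008)):
    G,n,Y=key(*par);X=np.cross(Y,n)
    for c in F: print(par,c,*[np.array(mp[c](proj(F[c],G+sx*.022*X+sy*.0055*Y+.014*n))) for sx,sy in((1,1),(1,-1),(-1,-1),(-1,1))],"foot",np.array(mp[c](proj(F[c],G-.04*n))))
E
python3 -c "
import cv2
im=cv2.imread('pics/p8.png');cv2.imwrite('pics/p9.png',cv2.resize(im[300:480,100:300],(800,720))[:600])"
```

```text
(0.6145, 0.2262, 0.02) side [200.1 338.6] [206.3 321.4] [282.9 369.8] [277.3 387.2] foot [183.3 406.2]
(0.6145, 0.2262, 0.02) top [553.3 174.7] [570.7 174.5] [575.9 238. ] [558.8 238.2] foot [576.6 173.7]
(0.612, 0.226, 0.029) side [205.7 338.6] [211.7 321.3] [288.4 369.2] [283.1 386.6] foot [188.6 406.3]
(0.612, 0.226, 0.029) top [554.2 178.6] [571.5 178.3] [577.2 241.7] [560.1 242.1] foot [577.2 177.4]
(0.6175, 0.2257, 0.008) side [193.7 337.6] [200.2 320.5] [276.6 369.6] [270.7 386.9] foot [177.4 405. ]
(0.6175, 0.2257, 0.008) top [553.4 170. ] [570.7 170. ] [575.3 233.5] [558.2 233.5] foot [576.8 169.2]
```

View pics/p9.png

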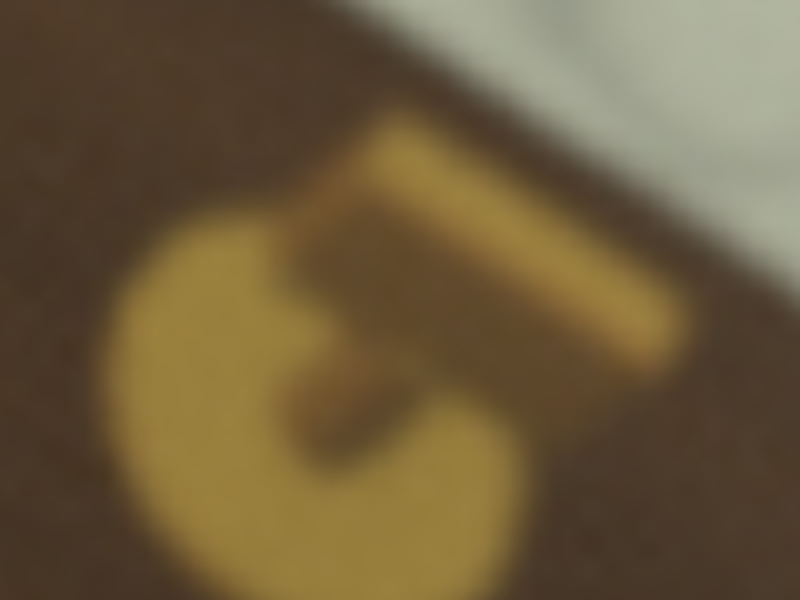

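Bar corners are at about (200,328) and (272,376) in the side crop. That is roughly 3 mm toward +y of my prediction, and yaw is near 0, so I use bell (0.6165, 0.2295, 0). In the top view the lever rod lies along the tabs. Gripping the key now.

```bash
python3 - <<'E'
from key import *
np.set_printoptions(precision=2,suppress=True)
G,n,Y=key(.6165,.2295,0.0)
O=orient(n,Y,1,0)
P=G-.017*n
move_l(G+.1*n,.2,rot=O)
print(move_l(P,.1,until_force=8));st("at")
grab(40);s=st("grip");print(s["wrist_torque"])
for t in(.3,.6,.9,1.2,1.27):
    move_l(P,.03,rot=orient(n,Y,1,t)) if False else movep(P,orient(n,Y,1,t))
    s=st(f"{t}");print(s["wrist_torque"], s["wrist_torque"]@n)
sleep(.4);s=st("held");print(s["wrist_torque"]@n)
f=grab_frame("side");cv2.imwrite("pics/p10.png",cv2.resize(f["img"][190:330,200:320,::-1],(514,600),interpolation=cv2.INTER_CUBIC))
E
```

```text
False
at 44.01 [0.57 0.23 0.09] F [-1.03 -0.57 -0.4 ] gap 0.998
grip 44.69 [0.57 0.23 0.09] F [-2.9  -5.17  4.23] gap 0.124
[-0.82  0.47 -0.52]
0.3 45.08 [0.57 0.23 0.09] F [-2.14 -3.89  4.44] gap 0.122
[-0.82  0.44 -0.47] 0.08387787849122683
0.6 45.48 [0.57 0.23 0.09] F [-2.8  -3.83  5.12] gap 0.128
[-0.81  0.5  -0.51] 0.04742556924937352
0.9 45.87 [0.57 0.23 0.09] F [-3.76 -4.1   4.96] gap 0.127
[-0.85  0.46 -0.45] 0.12010023791336502
1.2 46.26 [0.57 0.23 0.09] F [-2.25 -5.04  4.68] gap 0.128
[-0.84  0.52 -0.43] 0.1293070380448231
1.27 46.51 [0.57 0.23 0.09] F [-3.37 -4.54  5.14] gap 0.125
[-1.01  0.48 -0.24] 0.3872239890662182
held 46.91 [0.57 0.23 0.09] F [-2.51 -4.41  4.74] gap 0.129
0.39690646617966246
```

View pics/p10.png

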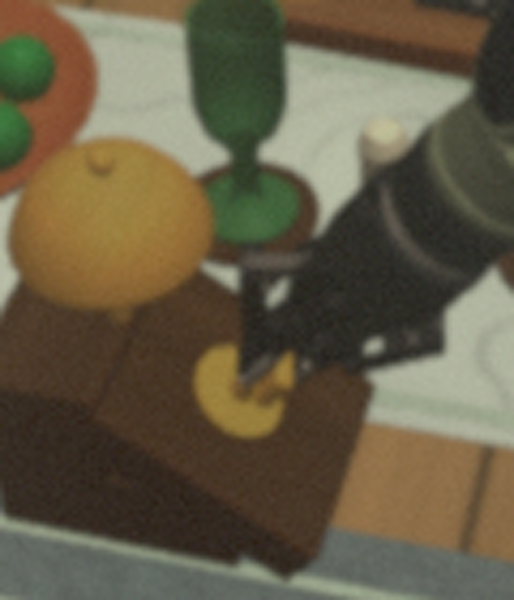

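The key bar is turned about 70° at (270,380), and the torque jump from 0.13 to 0.39 N m shows it is on the stop. Releasing, retracting, and doing the final check.

```bash
python3 - <<'E'
from key import *
from ang import *
G,n,Y=key(.6165,.2295,0.0)
let_go();st("open");sleep(.3)
move_l(G+.13*n,.15);st("back")
p=get_state()["position"];move_l([p[0]-.03,p[1],p[2]+.1],.2);s=st("clear")
fr={c:[grab_frame(c) for _ in range(4)] for c in("side","top")}
a,b=[np.mean([f["img"].astype(float) for f in fr[c]],0) for c in("side","top")]
f=fr["side"][0];yy,xx=np.mgrid[:420,:560];g=a.mean(2)
L=np.arange(.7,1.15,.005);S=[]
for l in L:
    u=proj(f,pts([.582,-.217,-.075,l,0])[0]);rr=np.hypot(xx-u[0],yy-u[1]);w=np.clip(5.5-rr,0,1);S.append(g[(rr>7)&(rr<11)].mean()-(g*w).sum()/w.sum())
print("ball",L[np.argmax(S)],"tab",peak(f,a,.015,.064,.023,.003,.011,.6,1.15))
F={c:fr[c][0] for c in fr}
for c in F:
    d=best(F,c,"goblet",(.641,.017,.086))
    if d: print("goblet",c,fit(F,{c:d["mask"]},[q+[0,0,.006] for q in GOB],(.641,.017,0),0))
im=np.hstack([cv2.resize(a[140:320,200:380],(400,400)),cv2.resize(b[140:260,190:310+50],(400,400*120//170+118))[:400]])
cv2.imwrite("pics/p11.png",np.clip(im,0,255).astype(np.uint8)[:,:,::-1])
E
```

```text
open 47.67 [0.5671 0.2297 0.0939] F [-3.03 -1.09  0.16] gap 1.0
back 49.1 [0.4837 0.2293 0.2144] F [ 0.51 -0.25  0.26] gap 1.001
clear 49.77 [0.4534 0.229  0.313 ] F [ 0.55 -0.53  0.38] gap 1.003
ball 0.9150000000000001 tab (np.float64(0.67), np.float64(nan), np.float64(-0.5))
goblet side (array([0.63975885, 0.02180788, 0.        ]), np.float64(0.16380915058293333))
goblet top (array([0.63963474, 0.01605059, 0.        ]), np.float64(0.06904098686828497))ang.py:11: RuntimeWarning: invalid value encountered in scalar divide
  w=np.clip(S-S.max()*.6,0,None);return round(L[S.argmax()],3),round((w*L).sum()/w.sum(),3),round(S.max(),1)
```

View pics/p11.png

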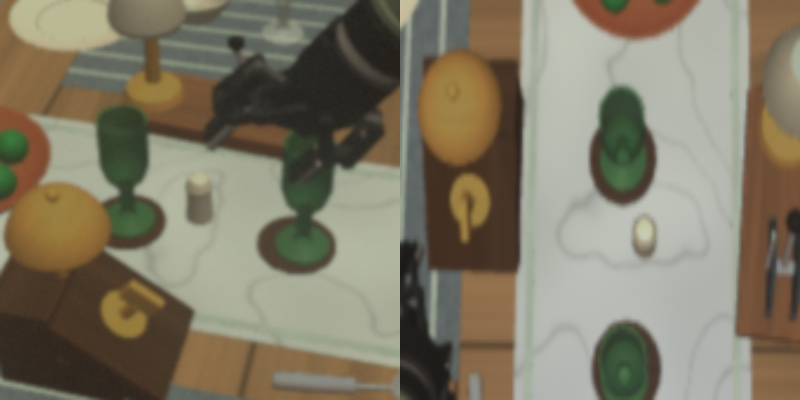

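The key is back at rest at (145,300), the goblet stands centred on its coaster at (135,215), and the robot is clear of everything.

```bash
python3 -c "
from h import *
sign_off();st('done')"
```

```text
the job is handed in; nothing more can be done
the job is handed in; nothing more can be done
```

The goblet is on the empty coaster, the dimmer lever is in line with the mark tabs, and the key was turned to its stop and has sprung back. I handed the job in at about 50 s of the 72 s allowed; no verdict is reported.

- **Goblet:** I set it down softly (the force changed by about 6 N at touchdown) and let go. The last fits put it about 1.5 mm (top camera) and 5 mm (side camera) from the coaster centre, upright. The two cameras disagree by about 6 mm, but both are within the 15 mm limit.
- **Lever:** The ball slipped out of the grip on the first drag. I then pushed it with the shut fingers, overshot by about 0.05 rad, and regripped it to draw it back. The last clean check gave the lever at 0.895 against the tabs at about 0.91 rad. In the final check the gripper hid the tabs, so only the ball could be read, at 0.915. Nothing touched the lever in between.
- **Key:** I turned it to a commanded 1.27 rad. The torque rose from 0.13 to 0.39 N m, which I took as reaching the stop. I held it there about 0.4 s before opening the fingers, and the last picture shows the bar back at rest.
- **Other goblets, salt shaker and pepper mill:** The last pictures show the second goblet and the salt shaker in place. I did not remeasure the third goblet or the pepper mill.

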